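Probe the hotplate's measuring spot

ROBOT

A 7-joint arm with a two-finger parallel gripper is mounted at the origin on a cart in front of the work surface, level with it; the furniture and walls round the work are solid. World frame = base frame: x ahead of the robot, y to its left, z up, the work surface at z = 0. Lengths are in m, angles in rad, forces in N, time in s.
With the tool pointing down it reaches from about 0.4 to 0.85 m from the base axis. Payload 10.4 kg.
Tool frame: the origin (TCP) lies at the very end of the fingers, on their centre line; the grasp point (between the pads) lies 19 mm behind it (r.pinch_z is the distance from the TCP to the grasp point, in m); z points along the fingers, y is the line along which they close (so a half turn about z gives the same grasp; the last joint's range is limited). The gripper opens to 87 mm and grips with 3 to 60 N. Pads are 19 mm wide; open, the fingers measure 117 mm over their backs; the gripper's body (75 mm by 190 mm) begins 51 mm behind the grasp point.
Start: joints at [1.144, 0.332, -0.065, 1.46, 0.022, 1.35, -0.088], TCP at [0.246, -0.575, 0.223] pointing down, gripper open.
Joint ranges: [-2.6, 2.6], [-0.5, 2.12], [-1.47, 1.34], [0.16, 2.42], [-1.27, 4.41], [0.06, 2.06], [-2.6, 2.6]. Speed limits (rad/s): [2.22, 2.22, 2.79, 2.79, 3.14, 3.14, 3.14].

INTERFACE

Orientations are given as a unit quaternion [x, y, z, w].
In Python, from bench import sensors, vision, r gives the robot as it stands.
- The arm moves only by the shell command python3 -m crank 'ROWS' [OPENING] [FORCE]. ROWS is JSON, a list of rows, each a list of 2 entries, a list of its own where there are three numbers: the shift along the tool's x, y, z normalised to -1 to 1, where 1 is 3 cm, then the turn about the tool's z normalised to -1 to 1, where 1 is 8 degrees. A call has 1 to 12 rows; each row shifts and turns the commanded pose from where the row before left it, along the tool's axes as they then stand; what a row does not reach is not made up. A row lasts 1/8 s, in which the tool goes at most 62.5 mm and 10.7 degrees, less where a joint would pass 70% of its speed; a pose out of reach is approached as far as the arm can. A call with a number of a shift or a turn outside -1 to 1 is refused whole. A call with a gripper value outside its range is refused whole. OPENING is the opening, from 0 (shut) to 1 (fully open), set as the call begins (- or left out, the last holds). The fingers move at their own pace and stop on an object; FORCE is the grip in N (left out, the last holds). Time passes only in rows, so rows that do not move let the fingers close. It gives the time, the measured TCP pose, the force, the opening and the grip force at its end, in the units of the state.
- sensors.read_state(): the state, without advancing time (a new reading comes with each control period).
- vision.camera(name): name is "scene" or "top"; returns the picture (400x640x3 uint8, red, green, blue); there is no depth.
- vision.camera_model(name): a dict with "vertical_fov" (degrees; the focal length in pixels is half the picture's height over the tangent of half this angle, whatever the lens; pixels are square), "cx", "cy" (the principal point, pixels), "dist" ([k1, k2, p1, p2, k3] as OpenCV has them; the pictures are not rectified), "camera_from_world" (4x4, takes a point from world to camera coordinates). Camera axes: x right, y down, z forward; pixel columns grow to the right and rows downward; lengths in m; the calibration is good to about 2 mm. A picture is of the moment at which its call begins. camera_model takes no time and is no camera call.
- r.close_job(): hands the job in; it is judged then, once.
The state is a dict: "time": time; "joint_positions": joint angles; "joint_vel": joint speeds; "joint_torque": joint torques, N m; "ee_pos": TCP position; "eef_rot": TCP orientation; "ft_force": force on the tool from outside, world axes, zero at the start; "torque": the same for the moment, N m; "width": finger opening in m; "grip_force": force on a finger pad.
Only numpy, scipy, OpenCV 4.12 (cv2) and the standard library are available. Lean on these libraries where they do the work, as an engineer would, in place of code of your own. Each camera call takes 0.05 s, during which the arm holds its last target. There are 200 camera calls.

TASK

Lift the small steel kettle with the black bow handle off the hotplate and set it down gently, upright, in the middle of the cork trivet, and let go of it. Then draw the white surface probe out of its stand and hold it upright on the red ringed spot of the hotplate, pressing lightly so that its spring-loaded copper foot is pushed in part of the way but not to its stop. Finish while still holding the probe there, and leave the shakers, the bowl and the little glass where they are.

Things in the scene. Friction and masses are not known exactly. Their poses are not given: they have to be found in the camera images.
- kettle_handle (a point): Middle of the kettle's bow handle bar: black round bar 18 mm thick, 76 mm long along this point's x axis, 125 mm above the kettle's flat underside and on its centre line (z axis up). The lid knob (22 mm wide) below it ends 82 mm above the underside, so 34 mm are free under the bar. Brushed steel kettle, body 114 mm across, 62 mm high, short spout towards +x reaching 85 mm from the centre; about 0.5 kg, balanced under the bar. It stands on the hotplate at the start.
- kettle_foot (a point): Centre of the kettle's flat underside (100 mm across); z axis is the kettle's upright axis.
- trivet_top (a point): Centre of the top of the fixed cork trivet, a tan disc 150 mm across and 12 mm thick, with a dark ring on it; on the worktop to the left or right of the hotplate.
- hotplate: Fixed black electric hotplate, round, 246 mm across, flat top 61 mm above the worktop, switched off and cold; origin on the worktop 8 mm in front of its centre; its dial points along its -x axis.
- plate_centre (a point): Centre of the hotplate's flat top, 61 mm above the worktop, where the kettle stands at the start.
- spot (a point): Measuring spot on the hotplate's top: a red dot in a red ring 28 mm across, 43 mm from the plate's centre towards the dial (partly under the kettle at first). z up.
- stand: Fixed probe stand on the worktop, on the other side of the hotplate from the trivet; origin at its underside. Black foot 92 mm across, white column 48 mm across and 98 mm high, with a red band. The probe stands upright in a 30 mm wide, 22 mm deep socket in its top; raise the probe straight up by 85 mm and it is clear.
- probe_grip (a point): A point on the probe's axis at the height to grip it from above, 36 mm below the top of its handle and 134 mm above the end of its unpressed foot (z axis along the probe, up). Round white handle 26 mm thick, 110 mm long, of which the upper 88 mm stand out of the stand; below it a thin steel stem with a copper foot. 0.12 kg.
- probe_foot (a point): End face of the copper foot at the probe's lower end, 14 mm across: 134 mm below probe_grip when unpressed, 124 mm when pressed to its stop.
- probe_tip (a joint): How far the sprung foot is pushed in (m): 0 free, 0.010 at its stop. Spring: pushing in starts at about 1.2 N and takes 0.4 N more per mm, 5.2 N at the stop.
- salt: Bystander: glass salt shaker, 44 mm across, 90 mm high; origin at its underside.
- pepper: Bystander: glass pepper shaker, 44 mm across, 90 mm high; origin at its underside.
- glass: Bystander: small glass, 55 mm across, 63 mm high; origin at its underside.
- bowl: Bystander: grey stoneware bowl, 105 mm across, 58 mm high; origin at its underside.
Things that resemble listed ones, but are neither listed nor needed, are in the scene too. There is more than one size of the part that bears probe_grip; the job needs the larger.

How it is judged:
By the outcome, as a careful person would: the job done as asked, in the order asked, and still so for the second after the job is handed in, while the arm keeps its last pose, push and grip.
It also fails if it takes over 61 s, if anything falls off the work surface, if the arm or the gripper's body presses on something with over 40 N, if the wrist force passes 120 N, or if a joint passes its speed limit or range.

## Working session

There is one attempt and no reset: what is moved stays moved. The work goes in short steps, Python scripts to look and compute and a shell command to move; the robot and the scene stay as the last step left them, time stands still between calls to the robot, and variables do not carry over. Pictures are saved under pics/ and viewed, at most 10 in all, crops included, and the job is handed in when it is done.

```bash
mkdir -p pics; ls; cat > h.py <<'E'
from bench import sensors, vision, r
import numpy as np, cv2
def model(n):
    m=vision.camera_model(n); f=200/np.tan(np.radians(m["vertical_fov"])/2)
    K=np.array([[f,0,m["cx"]],[0,f,m["cy"]],[0,0,1.]]); return K,np.array(m["dist"],float),np.array(m["camera_from_world"],float)
def ray(n,uv):
    K,d,T=model(n); p=cv2.undistortPoints(np.array([[uv]],float),K,d)[0,0]
    R=T[:3,:3]; return -R.T@T[:3,3], R.T@np.array([p[0],p[1],1.])
def onz(n,uv,z):
    o,d=ray(n,uv); return o+d*(z-o[2])/d[2]
def proj(n,P):
    K,d,T=model(n); return cv2.projectPoints(np.atleast_2d(np.array(P,float)),cv2.Rodrigues(T[:3,:3])[0],T[:3,3],K,d)[0][:,0]
def tri(a,b):
    # a,b: (name,uv)
    o1,d1=ray(*a);o2,d2=ray(*b);d1=d1/np.linalg.norm(d1);d2=d2/np.linalg.norm(d2)
    s=np.linalg.lstsq(np.stack([d1,-d2],1),o2-o1,rcond=None)[0]
    p,q=o1+s[0]*d1,o2+s[1]*d2; return (p+q)/2,np.linalg.norm(p-q)
def snap(n,f):
    im=vision.camera(n); cv2.imwrite(f"pics/{f}.png",im[:,:,::-1]); return im
E
python3 - <<'E'
from h import *
for n in("scene","top"):
    snap(n,n+"0"); print(n, ray(n,(320,200)), model(n)[0][0,0])
s=sensors.read_state(); print({k:np.round(v,3) for k,v in s.items()}, r.pinch_z)
E
```

```text
pics
scene (array([-0.27412685,  0.67489892,  1.2070418 ]), array([ 0.54472965, -0.48445433, -0.68470186])) 505.14523542256745
top (array([ 0.38741893, -0.06042534,  1.73050888]), array([ 0.11471808,  0.00721408, -0.99349005])) 512.3184463804566
{'time': np.float64(0.1), 'joint_positions': array([ 1.144,  0.333, -0.065,  1.461,  0.022,  1.35 , -0.089]), 'joint_vel': array([-0.001, -0.001,  0.001, -0.003,  0.001,  0.001, -0.   ]), 'joint_torque': array([ 2.0000e-03, -6.2455e+01,  2.5000e-02, -3.9072e+01, -6.1000e-02,
        3.7000e-02,  0.0000e+00]), 'ee_pos': array([ 0.245, -0.574,  0.222]), 'eef_rot': array([ 0.98 ,  0.201, -0.   , -0.001]), 'ft_force': array([ 0.585, -0.008,  0.842]), 'torque': array([-0.026, -0.02 , -0.034]), 'grip_force': np.float64(0.0), 'width': np.float64(0.087)} 0.0187
```

View pics/scene0.png

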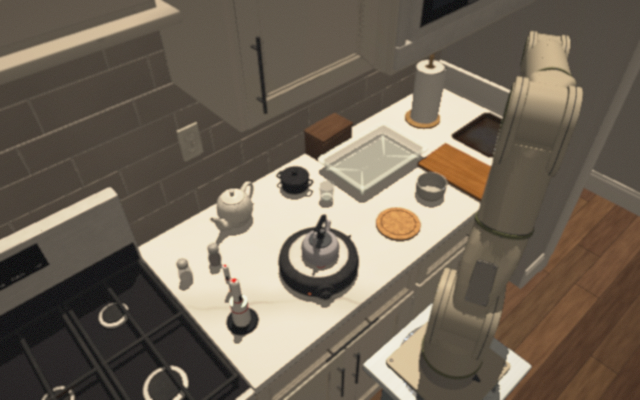

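View pics/top0.png

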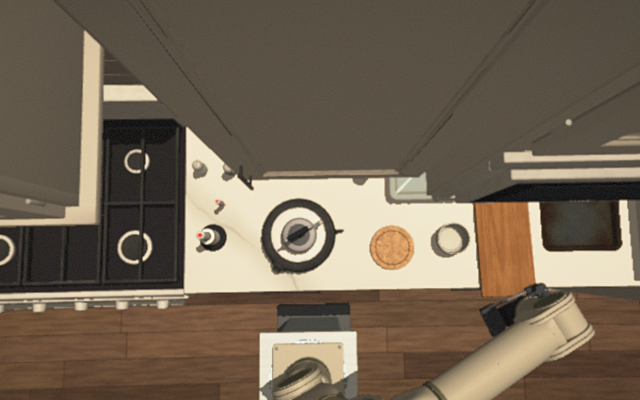

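The scene view shows the kettle at (320,245), the hotplate around it and the trivet at (398,223). The large probe in its black-footed stand is at (236,300), with a smaller lookalike at (227,272). The cream teapot at (233,207) and the black pot at (295,180) are distractors. In the top view the kettle is at (297,236), the trivet at (391,247), the probe at (208,237) and the small probe at (219,204).

Candidates:
- **Kettle:** steel (320,245), teapot (233,207) or black pot (295,180). I choose the steel one.
- **Probe:** (236,300) or (227,272). I choose the larger one, in the black-footed stand.
- **Trivet:** (398,223) or the disc under the paper towel (422,118). I choose the first.

Next is a close crop to check.

```bash
python3 - <<'E'
import cv2,numpy as np
a=cv2.imread("pics/scene0.png")[200:340,210:370]; b=cv2.imread("pics/top0.png")[180:290,190:350]
a=cv2.resize(a,None,fx=4.5,fy=4.5,interpolation=2)[:, :]; b=cv2.resize(b,None,fx=5,fy=5,interpolation=2)
cv2.imwrite("pics/c1.png",cv2.resize(a,(672,588))); cv2.imwrite("pics/c2.png",b)
E
```

```text
(no output)
```

View pics/c1.png

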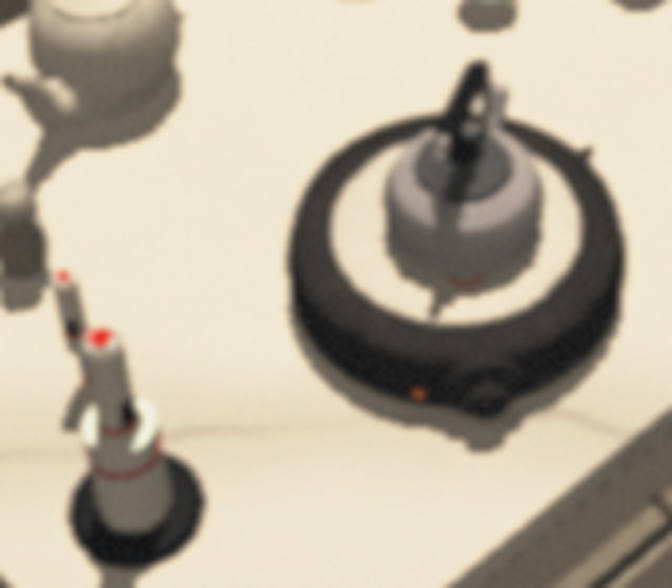

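View pics/c2.png

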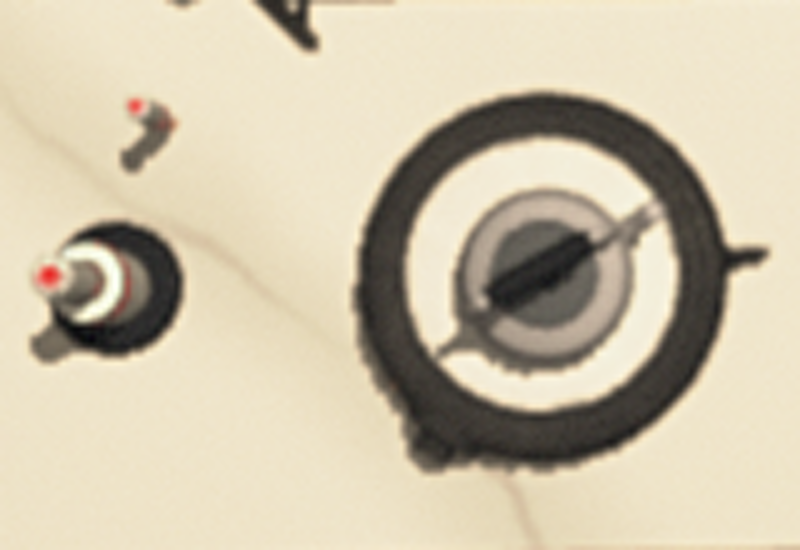

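The crops confirm the choice. The steel kettle has its black bar from about (289,239) to (307,229) in the top view, with the spout at the upper right. The large red-capped probe has its cap at about (200,235) in the top view and stands in the black-footed stand. The dial is at about (276,270), and the red ring peeks out under the kettle's near side.

```bash
cat > m.py <<'E'
from h import *
T=cv2.imread("pics/top0.png")[:,:,::-1]; S=cv2.imread("pics/scene0.png")[:,:,::-1]
def blob(m,seed,off=(0,0)):
    n,l,st,c=cv2.connectedComponentsWithStats(m.astype(np.uint8)); 
    i=min(range(1,n),key=lambda i:np.hypot(*(c[i]-seed))if st[i,4]>3 else 1e9); return l==i,c[i],st[i]
g=T.max(2).astype(int)
# light plate disc outline: convex hull of bright pixels enclosed
roi=np.zeros(g.shape,bool); roi[200:268,268:328]=True
m,c,s=blob((g>150)&roi&(np.hypot(*(np.indices(g.shape)[::-1]-np.array([298,235])[:,None,None]))<31),(298,235))
h=cv2.convexHull(np.argwhere(m)[:,::-1].astype(np.int32)); (e,ax,an)=cv2.fitEllipse(h)
P=onz("top",e,.061); print("plate",e,ax,P,"diam",ax[0]/512*np.linalg.norm(P-ray("top",e)[0]))
hb,c,s=blob((g<45)&roi&(np.hypot(*(np.indices(g.shape)[::-1]-np.array([298,235])[:,None,None]))<16),(298,234))
pts=np.argwhere(hb)[:,::-1].astype(np.float32); rr=cv2.minAreaRect(pts); print("bar",c,s,rr)
H=onz("top",c,.186); b=cv2.boxPoints(rr); W=np.array([onz("top",x,.186) for x in b]); print("handle",H)
k=[np.linalg.norm(W[1]-W[0]),np.linalg.norm(W[2]-W[1])]; d=(W[1]-W[0]) if k[0]>k[1] else W[2]-W[1]
print("size",k,"yaw deg",np.degrees(np.arctan2(d[1],d[0])))
dial=onz("top",(276,270),.03); print("dial dir",dial,np.degrees(np.arctan2(*(dial-P)[[1,0]])))
tan=(T[...,0].astype(int)-T[...,2]>50)&(T[...,0]>120); 
roi=np.zeros(g.shape,bool); roi[215:280,360:422]=True
m,c,s=blob(tan&roi,(391,247)); e,ax,_=cv2.fitEllipse(cv2.convexHull(np.argwhere(m)[:,::-1].astype(np.int32))); t=onz("top",e,.012); print("trivet",e,ax,t,ax[0]/512*np.linalg.norm(t-ray("top",e)[0]))
tan=(S[...,0].astype(int)-S[...,2]>50)&(S[...,0]>120); roi=np.zeros(g.shape,bool); roi[200:245,370:425]=True
m,c,s=blob(tan&roi,(398,223)); e,ax,_=cv2.fitEllipse(cv2.convexHull(np.argwhere(m)[:,::-1].astype(np.int32)));print("trivet scene",e,onz("scene",e,.01))
red=lambda I:(I[...,0].astype(int)-I[...,1]>90)&(I[...,0].astype(int)-I[...,2]>90)
ct=blob(red(T),(200,235))[1]; cs=blob(red(S),(234,281))[1]; print("cap",ct,cs,tri(("top",ct),("scene",cs)))
bl=(g<50); roi=np.zeros(g.shape,bool); roi[222:252,195:228]=True
m,c,s=blob(bl&roi,(214,238)); e,ax,_=cv2.fitEllipse(cv2.convexHull(np.argwhere(m)[:,::-1].astype(np.int32))); print("foot",e,ax,onz("top",e,.015))
print("ang trivet/stand in scene handles:",proj("scene",[H,P,t]))
for n,uv,z in(("pepper?",(182,285),0),("salt?",(214,262),0),("glass",(326,200),0),("bowl",(431,195),0),("pot",(295,190),0)): print(n,onz("scene",uv,z))
E
python3 m.py
```

```text
plate (297.8572082519531, 234.2281494140625) (54.274513244628906, 54.95198440551758) [0.46935596 0.02553671 0.061     ] diam 0.17742330915031743
bar [297.80645161 234.04301075] [288 227  20  14  93] ((297.86920166015625, 234.14614868164062), (6.077701091766357, 21.209938049316406), 60.2551155090332)
handle [0.46378042 0.01924704 0.186     ]
size [np.float64(0.06363212431282438), np.float64(0.018353540371010883)] yaw deg -61.18251610567407
dial dir [0.35488775 0.10011899 0.03      ] 146.91356652309364
trivet (391.815673828125, 247.28953552246094) (45.02199935913086, 45.46528625488281) [ 0.4227114  -0.28523313  0.012     ] 0.1524337610245312
trivet scene (397.9366455078125, 222.8157958984375) [ 0.42222093 -0.28666861  0.01      ]
cap [199.38461538 234.61538462] [233.23076923 279.76923077] (array([0.46749848, 0.31350181, 0.18779064]), np.float64(0.0001006370362489032))
foot (212.4005889892578, 237.2405548095703) (24.171085357666016, 25.60004997253418) [0.46687285 0.31221254 0.015     ]
ang trivet/stand in scene handles: [[320.18290736 224.3612644 ]
 [317.78516408 253.55034844]
 [397.59214721 222.52597196]]
pepper? [0.69176159 0.3710876  0.        ]
salt? [0.70168375 0.25089752 0.        ]
glass [ 0.67192761 -0.19448547  0.        ]
bowl [ 0.44005242 -0.48233239  0.        ]
pot [ 0.7853964  -0.14872157  0.        ]
```

```bash
cat > go.py <<'E'
# usage: go.py x y z [yaw_deg of tool x]
import sys
from h import *
from scipy.spatial.transform import Rotation as R
a=[float(v) for v in sys.argv[1:]]
s=sensors.read_state(); M=R.from_quat(s["eef_rot"]).as_matrix()
d=M.T@(np.array(a[:3])-s["ee_pos"])/.03; yaw=np.degrees(np.arctan2(M[1,0],M[0,0]))
print("pos",np.round(s["ee_pos"],4),"yaw",round(yaw,1),"tilt",np.round(M[:,2],3),"total units",np.round(d,2),"width",round(float(s["width"]),4),"F",np.round(s["ft_force"],1),"t",round(float(s["time"]),2))
if len(a)>3: print("turn units",round(((yaw-a[3]+180)%360-180)/8,2))
E
python3 go.py .466 .020 .26 119
python3 - <<'E'
from h import *
print("red",onz("scene",(320.7,267.5),.061),"dial",[onz("scene",(325.5,291.7),z) for z in(.03,)], onz("scene",(309.5,293.5),.03), proj("top",[onz("scene",(325.5,291.7),.03)]))
E
```

```text
pos [ 0.2454 -0.5744  0.2218] yaw 23.1 tilt [-0.001  0.001 -1.   ] total units [ 14.55 -15.33  -1.25] width 0.0874 F [ 0.6 -0.   0.8] t 0.1
turn units -11.98
red [0.42402573 0.054979   0.061     ] dial [array([0.36802515, 0.08771224, 0.03      ])] [0.39426158 0.12555775 0.03      ] [[279.75827491 265.88925896]]
```

```bash
python3 -m crank '[[[0.3,-0.3,-1],0],[[0.8,-0.8,-1],0],[[0.9,-0.9,-0.6],0],[[0.9,-0.95,0],0],[[0.9,-0.95,0],0],[[0.9,-0.95,0],0],[[0.9,-0.95,0],0],[[0.9,-0.95,0],0],[[0.9,-0.95,0],0],[[0.9,-0.95,0],0],[[0.9,-0.95,0],0],[[0.9,-0.95,0],0]]' 1 30; python3 go.py .466 .020 .26 119
```

```text
time: 1.6
ee_pos: [0.4, -0.1634, 0.3003]
eef_rot: [0.98, 0.201, -0.0, 0.0]
ft_force: [-0.0, 0.7, -0.0]
width: 0.0874
grip_force: 0.0
pos [ 0.4    -0.1634  0.3003] yaw 23.1 tilt [-0. -0. -1.] total units [ 4.43 -4.76  1.34] width 0.0874 F [-0.   0.7 -0. ] t 1.6
turn units -11.98
```

```bash
python3 -m crank '[[[0.9,-0.95,0],0],[[0.9,-0.95,0],0],[[0.9,-0.95,0],0],[[0.9,-0.95,0],0],[[0.7,-0.8,0],0]]' ; python3 -m crank '[[[0,0,0],-1],[[0,0,0],-1],[[0,0,0],-1],[[0,0,0],-1],[[0,0,0],-1],[[0,0,0],-1],[[0,0,0],-1],[[0,0,0],-1],[[0,0,0],-1],[[0,0,0],-1],[[0,0,0],-1],[[0,0,0],-1]]'; python3 - <<'E'
from h import *
im=snap("scene","s1"); cv2.imwrite("pics/s1c.png",cv2.resize(im[150:310,240:400,::-1],None,fx=3.7,fy=3.7,interpolation=2))
E
python3 go.py .466 .020 .167 119
```

```text
time: 2.22
ee_pos: [0.4644, 0.0145, 0.3004]
eef_rot: [0.98, 0.201, -0.0, -0.0]
ft_force: [1.3, -0.1, -0.5]
width: 0.0867
grip_force: 0.0
time: 3.72
ee_pos: [0.4641, 0.0129, 0.3003]
eef_rot: [0.505, 0.863, -0.0, -0.0]
ft_force: [0.2, -0.7, -0.0]
width: 0.0872
grip_force: 0.0
pos [0.4641 0.0129 0.3003] yaw 119.8 tilt [-0.001 -0.    -1.   ] total units [0.17 0.18 4.44] width 0.0869 F [1.2 0.1 1. ] t 3.77
turn units 0.1
```

View pics/s1c.png

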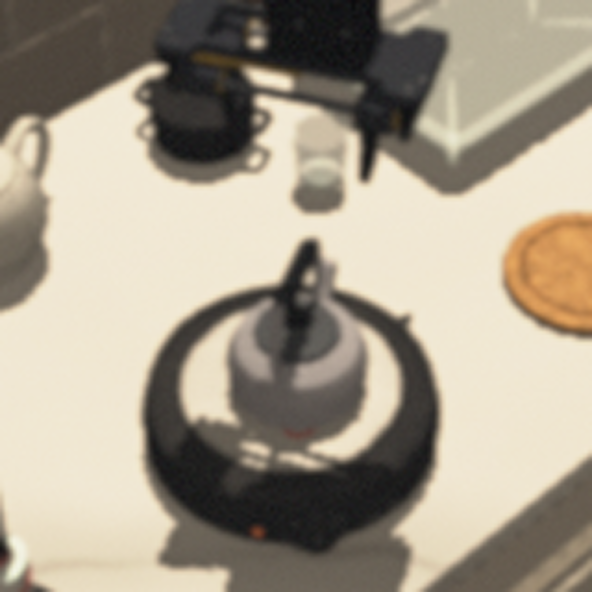

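The gripper is above and aligned across the bar, whose middle is at about (322,223) in the full picture. Descending now.

```bash
python3 -m crank '[[[0.2,0.2,0.8],0.1],[[0,0,1],0],[[0,0,1],0],[[0,0,0.8],0],[[0,0,0.6],0],[[0,0,0.25],0],[[0,0,0],0]]' 1; python3 go.py .466 .020 .167 119; python3 -m crank '[[[0,0,0],0],[[0,0,0],0],[[0,0,0],0],[[0,0,0],0],[[0,0,0],0],[[0,0,0],0]]' 0 35; python3 go.py .466 .020 .167 119
```

```text
time: 4.65
ee_pos: [0.4664, 0.0211, 0.167]
eef_rot: [0.513, 0.858, -0.0, -0.0]
ft_force: [0.4, 0.2, 0.7]
width: 0.0871
grip_force: 0.0
pos [0.4664 0.0211 0.167 ] yaw 118.3 tilt [-0.001  0.    -1.   ] total units [-0.03 -0.03 -0.  ] width 0.0871 F [0.4 0.2 0.7] t 4.65
turn units -0.09
time: 5.4
ee_pos: [0.4666, 0.0211, 0.167]
eef_rot: [0.513, 0.859, -0.0, 0.0]
ft_force: [0.1, -0.1, -0.3]
width: 0.035
grip_force: 0.0
pos [0.4666 0.0211 0.167 ] yaw 118.3 tilt [ 0. -0. -1.] total units [-0.02 -0.03  0.  ] width 0.035 F [ 0.1 -0.1 -0.3] t 5.4
turn units -0.08
```

```bash
python3 -m crank '[[[0,0,0],0],[[0,0,0],0],[[0,0,0],0],[[0,0,0],0],[[0,0,0],0],[[0,0,0],0]]'; python3 -m crank '[[[0,0,-0.3],0],[[0,0,-0.5],0],[[0,0,-0.5],0],[[0,0,0],0]]'; python3 go.py .4225 -.286 .24
```

```text
time: 6.15
ee_pos: [0.4665, 0.021, 0.167]
eef_rot: [0.513, 0.859, -0.0, -0.0]
ft_force: [-2.8, -0.9, 1.6]
width: 0.0169
grip_force: 34.9
time: 6.65
ee_pos: [0.4675, 0.0212, 0.2077]
eef_rot: [0.513, 0.859, 0.001, 0.001]
ft_force: [0.7, -0.4, -6.3]
width: 0.0171
grip_force: 34.9
pos [0.4675 0.0212 0.2077] yaw 118.3 tilt [ 0.003 -0.    -1.   ] total units [-8.3  -6.18 -1.08] width 0.0171 F [ 0.7 -0.4 -6.3] t 6.65
```

```bash
python3 -m crank '[[[-0.4,-0.3,-1],0],[[-0.8,-0.6,0],0],[[-0.8,-0.6,0],0],[[-0.8,-0.6,0],0],[[-0.8,-0.6,0],0],[[-0.8,-0.6,0],0],[[-0.8,-0.6,0],0],[[-0.8,-0.6,0],0],[[-0.8,-0.6,0],0],[[-0.8,-0.6,0],0],[[-0.7,-0.5,0],0],[[0,0,0],0]]'; python3 - <<'E'
from h import *
im=snap("scene","s2");t=snap("top","t2")
a=cv2.resize(im[150:290,320:470,::-1],(600,560),interpolation=2); cv2.imwrite("pics/s2c.png",a)
red=lambda I:(I[...,0].astype(int)-I[...,1]>60)&(I[...,0].astype(int)-I[...,2]>60)
for n,I,z in(("scene",im,.061),("top",t,.061)):
    k=proj(n,[[.433,.049,.061]])[0]; m=red(I); yy,xx=np.indices(m.shape); m&=np.hypot(xx-k[0],yy-k[1])<16
    c=np.argwhere(m)[:,::-1]; print(n,k,len(c)); 
    if len(c)>3: print(c.mean(0),np.ptp(c,0),onz(n,(c.min(0)+c.max(0))/2,z))
E
python3 go.py .4225 -.286 .121
```

```text
time: 8.15
ee_pos: [0.42, -0.2887, 0.2354]
eef_rot: [0.514, 0.858, -0.0, -0.0]
ft_force: [0.7, 0.9, -5.6]
width: 0.0169
grip_force: 35.0
scene [320.14896426 264.65369444] 18
[320.94444444 264.16666667] [5 5] [0.43075317 0.04570785 0.061     ]
top [290.7435677  245.57881961] 18
[290.55555556 246.11111111] [7 6] [0.43165386 0.04980186 0.061     ]
pos [ 0.4209 -0.2859  0.2355] yaw 118.3 tilt [-0.001  0.001 -1.   ] total units [-0.03  0.05  3.82] width 0.017 F [ 0.7  1.  -7.2] t 8.25
```

View pics/s2c.png

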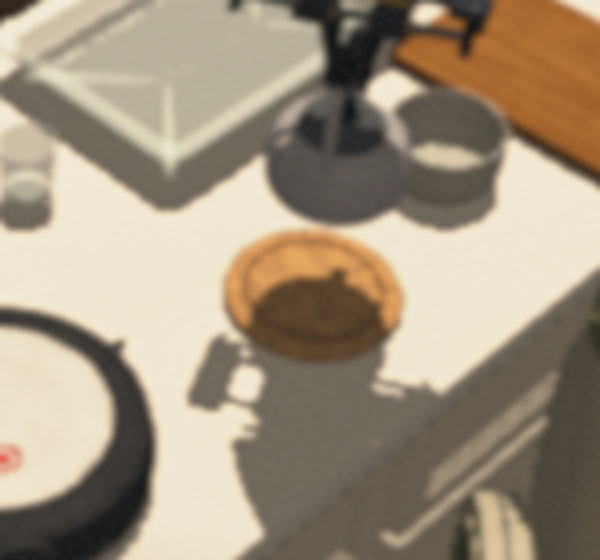

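```bash
python3 - <<'E'
from h import *
C=np.array([.4209,-.2859,0]); th=np.linspace(0,6.28,200)
P=np.concatenate([np.stack([C[0]+.057*np.cos(th),C[1]+.057*np.sin(th),0*th+z],1) for z in(.14,.155,.17)])
q=proj("scene",P); print(((q-[320,150])*4).min(0),((q-[320,150])*4).max(0))
print((proj("scene",[[.4209,-.2859,.155],[.4209+.01*np.cos(2.065),-.2859+.01*np.sin(2.065),.155]])-[320,150])*4)
E
python3 -m crank '[[[0,0,0.6],0],[[0,0,0.9],0],[[0,0,0.9],0],[[0,0,0.6],0],[[0,0,0.3],0],[[0,0,0.2],0],[[0,0,0],0]]'; python3 go.py .4225 -.286 .118
```

```text
[254.98272693  99.25773938] [407.66372957 227.01357445]
[[330.55787048 161.88618126]
 [327.65999158 170.13571893]]
time: 9.12
ee_pos: [0.4212, -0.2864, 0.1312]
eef_rot: [0.512, 0.859, -0.0, 0.0]
ft_force: [-0.0, 0.5, -6.1]
width: 0.017
grip_force: 35.0
pos [ 0.4212 -0.2864  0.1312] yaw 118.3 tilt [ 0. -0. -1.] total units [-0.01  0.04  0.44] width 0.017 F [-0.   0.5 -6.1] t 9.12
```

```bash
python3 -m crank '[[[0,0,0.2],0],[[0,0,0.1],0],[[0,0,0.07],0],[[0,0,0],0]]'; python3 go.py .4225 -.286 .118; python3 -m crank '[[[0,0,0.05],0],[[0,0,0.04],0],[[0,0,0],0]]'; python3 go.py .4225 -.286 .118
```

```text
time: 9.62
ee_pos: [0.421, -0.2863, 0.1199]
eef_rot: [0.513, 0.859, -0.0, -0.0]
ft_force: [-0.2, 1.0, -5.5]
width: 0.0172
grip_force: 35.0
pos [ 0.421  -0.2863  0.1199] yaw 118.3 tilt [-0.  0. -1.] total units [-0.01  0.05  0.06] width 0.0172 F [-0.2  1.  -5.5] t 9.62
time: 10.0
ee_pos: [0.4213, -0.2871, 0.1182]
eef_rot: [0.513, 0.859, -0.0, 0.001]
ft_force: [-3.1, -0.9, 4.7]
width: 0.0173
grip_force: 35.1
pos [ 0.4213 -0.2871  0.1182] yaw 118.3 tilt [ 0.001 -0.001 -1.   ] total units [0.01 0.05 0.01] width 0.0173 F [-3.1 -0.9  4.7] t 10.0
```

```bash
python3 -m crank '[[[0,0,-0.05],0],[[0,0,0],0],[[0,0,0],0],[[0,0,0],0],[[0,0,0],0],[[0,0,0],0],[[0,0,0],0],[[0,0,0],0]]' 1; python3 go.py .4213 -.2871 .118;
```

```text
time: 11.0
ee_pos: [0.4211, -0.2863, 0.1187]
eef_rot: [0.513, 0.859, -0.0, 0.0]
ft_force: [0.0, 0.4, 0.1]
width: 0.0849
grip_force: 0.0
pos [ 0.4211 -0.2863  0.1187] yaw 118.3 tilt [ 0. -0. -1.] total units [-0.03 -0.01  0.02] width 0.0849 F [0.  0.4 0.1] t 11.0
```

```bash
python3 -m crank '[[[0,0,-0.5],0],[[0,0,-1],0],[[0,0,-1],0],[[0,0,-1],0],[[0,0,-1],0],[[0,0,-1],0],[[0,0,-0.6],0]]'; python3 go.py .4675 .313 .28 118; python3 - <<'E'
from h import *
snap("top","t3");im=snap("scene","s3");cv2.imwrite("pics/s3c.png",cv2.resize(im[150:290,320:470,::-1],(600,560),interpolation=2))
E
```

```text
time: 11.88
ee_pos: [0.4214, -0.2864, 0.3042]
eef_rot: [0.512, 0.859, -0.0, 0.001]
ft_force: [0.2, 0.3, 0.3]
width: 0.0867
grip_force: 0.0
pos [ 0.4214 -0.2864  0.3042] yaw 118.3 tilt [ 0.002 -0.001 -1.   ] total units [16.86 10.84  0.78] width 0.0867 F [0.2 0.3 0.3] t 11.88
turn units 0.04
```

View pics/s3c.png

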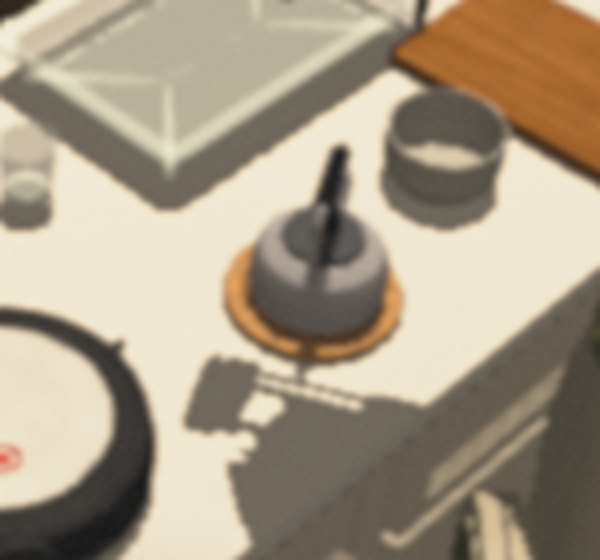

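The kettle stands upright and centred on the trivet, with its body at about (399,217) against the trivet at (398,223). Now the probe.

```bash
python3 -m crank '[[[0.5,0.3,0],0],[[1,0.64,0],0],[[1,0.64,0],0],[[1,0.64,0],0],[[1,0.64,0],0],[[1,0.64,0],0],[[1,0.64,0],0],[[1,0.64,0],0],[[1,0.64,0],0],[[1,0.64,0],0],[[1,0.64,0],0],[[1,0.64,0],0]]';python3 -m crank '[[[1,0.64,0],0],[[1,0.64,0],0],[[1,0.64,0],0],[[1,0.64,0],0],[[0.8,0.6,0],0],[[0.4,0.6,0],0],[[0,0,0],0]]'; python3 go.py .4675 .313 .131 118
python3 - <<'E'
from h import *
im=snap("scene","s4"); S=im.astype(int); m=(S[...,0]-S[...,1]>90)&(S[...,0]-S[...,2]>90)
n,l,st,c=cv2.connectedComponentsWithStats(m.astype(np.uint8)); print([(c[i].round(1),st[i,4]) for i in range(1,n) if st[i,4]>2])
c=[c[i] for i in range(1,n) if abs(c[i]-[233,280]).max()<8]
for q in c: print(onz("scene",q,.186))
E
```

```text
time: 13.48
ee_pos: [0.4498, 0.1238, 0.3005]
eef_rot: [0.512, 0.859, -0.001, -0.001]
ft_force: [0.7, 0.1, 0.3]
width: 0.0871
grip_force: 0.0
time: 14.35
ee_pos: [0.4746, 0.3145, 0.3002]
eef_rot: [0.511, 0.86, -0.001, -0.001]
ft_force: [-0.7, -1.2, -0.1]
width: 0.0869
grip_force: 0.0
pos [0.4746 0.3145 0.3002] yaw 118.5 tilt [-0.003 -0.    -1.   ] total units [ 0.06 -0.22  5.64] width 0.0869 F [-0.7 -1.2 -0.1] t 14.35
turn units 0.07
[(array([320.2, 264.4]), np.int32(5)), (array([233.2, 279.8]), np.int32(13))]
[0.46884175 0.31290006 0.186     ]
```

```bash
python3 -m crank '[[[0.05,-0.2,0.4],0],[[0,0,0.7],0],[[0,0,1],0],[[0,0,1],0],[[0,0,1],0],[[0,0,0.8],0],[[0,0,0.5],0],[[0,0,0.24],0],[[0,0,0],0]]'; python3 go.py .468 .313 .131 118
```

```text
time: 15.52
ee_pos: [0.4703, 0.311, 0.1326]
eef_rot: [0.513, 0.859, -0.0, 0.0]
ft_force: [-0.3, -0.4, -0.0]
width: 0.0867
grip_force: 0.0
pos [0.4703 0.311  0.1326] yaw 118.3 tilt [ 0. -0. -1.] total units [ 0.1  -0.04  0.05] width 0.0867 F [-0.3 -0.4 -0. ] t 15.53
turn units 0.04
```

Correct and close.

```bash
python3 -m crank '[[[0.09,-0.04,0.05],0],[[0,0,0],0],[[0,0,0],0],[[0,0,0],0],[[0,0,0],0],[[0,0,0],0],[[0,0,0],0],[[0,0,0],0],[[0,0,0],0],[[0,0,0],0],[[0,0,0],0]]' 0 40; python3 go.py .468 .313 .131; python3 -m crank '[[[0,0,-0.3],0],[[0,0,-0.6],0],[[0,0,-0.9],0],[[0,0,-0.9],0],[[0,0,-0.9],0],[[0,0,-0.3],0],[[0,0,0],0]]';  python3 go.py .431 .048 .231
```

```text
time: 16.9
ee_pos: [0.468, 0.3129, 0.131]
eef_rot: [0.513, 0.859, -0.0, 0.0]
ft_force: [-0.4, 0.7, -1.0]
width: 0.0254
grip_force: 40.0
pos [0.468  0.3129 0.131 ] yaw 118.3 tilt [ 0. -0. -1.] total units [ 0.  0. -0.] width 0.0254 F [-0.4  0.7 -1. ] t 16.9
time: 17.77
ee_pos: [0.4682, 0.3131, 0.2485]
eef_rot: [0.513, 0.859, 0.0, 0.0]
ft_force: [0.8, 0.6, -1.5]
width: 0.0254
grip_force: 40.0
pos [0.4682 0.3131 0.2485] yaw 118.3 tilt [ 0.001  0.    -1.   ] total units [-7.19 -5.29  0.58] width 0.0254 F [ 0.8  0.6 -1.5] t 17.77
```

```bash
python3 -m crank '[[[-0.3,-0.2,0],0],[[-0.6,-0.45,0],0],[[-0.85,-0.63,0],0],[[-0.85,-0.63,0],0],[[-0.85,-0.63,0],0],[[-0.85,-0.63,0],0],[[-0.85,-0.63,0],0],[[-0.85,-0.63,0],0],[[-0.7,-0.5,0],0],[[-0.4,-0.3,0],0],[[0,0,0],0]]'; python3 go.py .431 .048 .190
python3 - <<'E'
from h import *
t=snap("top","t5");s=snap("scene","s5")
a=cv2.resize(s[190:300,260:380,::-1],(600,550),interpolation=2); cv2.imwrite("pics/s5c.png",a)
e=sensors.read_state()["ee_pos"]; print("expected foot px in crop",(proj("scene",[[e[0],e[1],e[2]+.019-.134]])-[260,190])*5)
E
```

```text
time: 19.15
ee_pos: [0.4304, 0.0495, 0.2473]
eef_rot: [0.514, 0.858, -0.0, -0.0]
ft_force: [-0.3, 0.9, -1.9]
width: 0.0252
grip_force: 40.0
pos [0.4304 0.0495 0.2473] yaw 118.2 tilt [-0.001 -0.    -1.   ] total units [-0.05 -0.    1.91] width 0.0252 F [-0.3  0.9 -1.9] t 19.15
expected foot px in crop [[299.13370661 296.36455823]]
```

View pics/s5c.png

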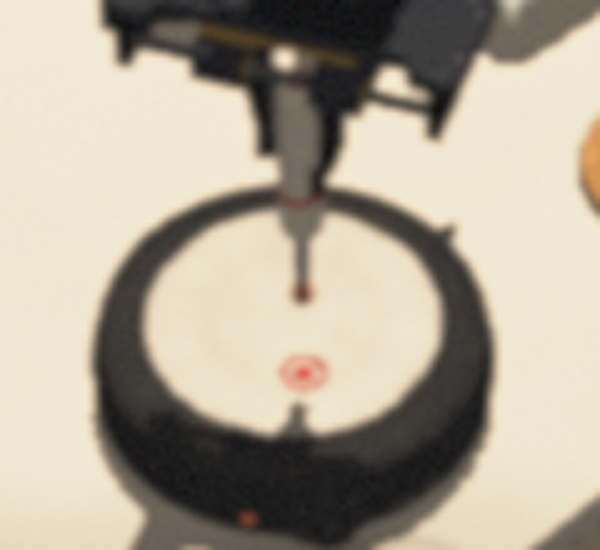

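The foot is at about (320.6,249.2) in the full picture and the red ring is unobstructed at (320.6,264.6). I'll work out the relative offset in the same camera, which cancels calibration error.

```bash
python3 - <<'E'
from h import *
e=sensors.read_state()["ee_pos"]; s=cv2.imread("pics/s5.png")[:,:,::-1].astype(int)
w=np.clip(s[...,0]-s[...,1]-20,0,None)*(s[...,0]>150); w[:255]=0;w[275:]=0;w[:,:308]=0;w[:,333:]=0
y,x=np.indices(w.shape); c=np.array([(w*x).sum(),(w*y).sum()])/w.sum()
F=onz("scene",(320.5,248.7),e[2]-.115); S=onz("scene",c,.061); print("spot px",c,S,"foot",F,"tcp",e,"target xy by scene",e+S-F)
k=proj("scene",[[e[0],e[1],.061]]); print(k)
E
python3 go.py .431 .048 .182
```

```text
spot px [320.44497608 264.20733652] [0.43365817 0.04723436 0.061     ] foot [0.43104245 0.04846396 0.1326489 ] tcp [0.43074378 0.05129807 0.2476489 ] target xy by scene [0.43335951 0.05006846 0.176     ]
[[320.08516304 265.51008509]]
pos [0.4307 0.0513 0.2476] yaw 118.3 tilt [-0.  0. -1.] total units [-0.1  -0.04  2.19] width 0.0253 F [-0.7 -0.3 -1.2] t 19.25
```

```bash
python3 -m crank '[[[0,0,0.6],0],[[0,0,0.8],0],[[0,0,0.5],0],[[0,0,0.2],0],[[0,0,0],0]]'; python3 go.py .4325 .0495 .171
```

```text
time: 19.88
ee_pos: [0.4311, 0.0513, 0.1851]
eef_rot: [0.512, 0.859, 0.0, -0.0]
ft_force: [0.3, -0.3, -1.0]
width: 0.025
grip_force: 40.0
pos [0.4311 0.0513 0.1851] yaw 118.4 tilt [-0.  0. -1.] total units [-0.07  0.01  0.47] width 0.025 F [ 0.3 -0.3 -1. ] t 19.88
```

```bash
python3 -m crank '[[[-0.07,0,0.1],0],[[0,0,0.1],0],[[0,0,0.1],0],[[0,0,0],0],[[0,0,0],0]]'; python3 go.py .4325 .0495 .171;  python3 -m crank '[[[0,0,0.08],0],[[0,0,0.08],0],[[0,0,0],0],[[0,0,0],0]]'; python3 go.py .4325 .0495 .171
python3 - <<'E'
from h import *
s=snap("scene","s6"); cv2.imwrite("pics/s6c.png",cv2.resize(s[220:290,285:355,::-1],(560,560),interpolation=2))
print(np.mean([sensors.read_state()["ft_force"] for _ in range(5)],0))
E
```

```text
time: 20.5
ee_pos: [0.432, 0.0492, 0.1761]
eef_rot: [0.512, 0.859, -0.0, 0.0]
ft_force: [0.4, 0.9, -0.8]
width: 0.0255
grip_force: 40.0
pos [0.432  0.0492 0.1761] yaw 118.3 tilt [ 0. -0. -1.] total units [0.   0.02 0.17] width 0.0255 F [ 0.4  0.9 -0.8] t 20.5
time: 21.0
ee_pos: [0.4322, 0.0492, 0.1714]
eef_rot: [0.513, 0.859, 0.0, 0.0]
ft_force: [-0.1, 0.9, 1.4]
width: 0.0252
grip_force: 40.0
pos [0.4322 0.0492 0.1714] yaw 118.3 tilt [ 0. -0. -1.] total units [0.   0.02 0.01] width 0.0252 F [-0.1  0.9  1.4] t 21.0
[0.31169512 0.30773584 1.85898787]
```

View pics/s6c.png

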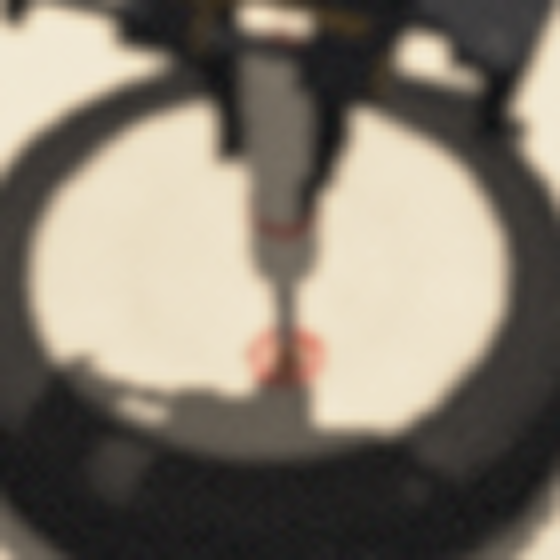

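The copper foot sits in the middle of the red ring, at about (321,264.5). The force has risen by about 3 N, which is roughly 4.5 mm of spring travel. I'll let it settle and hand in.

```bash
python3 -m crank '[[[0,0,0],0],[[0,0,0],0],[[0,0,0],0],[[0,0,0],0]]'; python3 -c "
from bench import r
print(r.close_job())"
```

```text
time: 21.55
ee_pos: [0.4321, 0.0492, 0.1713]
eef_rot: [0.513, 0.859, 0.0, 0.0]
ft_force: [-0.4, 0.2, 2.2]
width: 0.0252
grip_force: 40.0
the job is handed in; nothing more can be done
None
```

I handed the job in at 21.6 s: the kettle stands upright and released on the middle of the trivet, and the arm is holding the larger probe upright on the red spot, its foot pressed in roughly 5 mm of 10 (estimated from height and force).

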